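# Make up the champagne and decanting kits at the wine bar

## Robot

A 6-joint arm with a two-finger parallel gripper is mounted at the origin on the work surface. World frame = base frame: x ahead of the robot, y to its left, z up, the work surface at z = 0. Lengths are in m, angles in rad, forces in N, time in s.
With the tool pointing down it reaches from about 0.35 to 0.975 m from the base axis. Payload 4.9 kg.
Tool frame: the origin (TCP) lies at the very end of the fingers, on their centre line; the grasp point (between the pads) lies 19 mm behind it; z points along the fingers, y is the line along which they close (so a half turn about z gives the same grasp; the last joint's range is limited). The gripper opens to 85 mm and grips with 20 to 120 N. Pads are 22 mm wide; open, the fingers measure 114 mm over their backs; the gripper's body (76 mm by 85 mm) begins 54 mm behind the grasp point. The pads swing forward as they close: fully open they stand 13 mm farther back than shut.
Start: joints at [-1.361, 0.053, 1.613, -0, 1.476, -0.119], TCP at [0.202, -0.592, 0.231] pointing down, gripper open.
Joint ranges: [-3.01, 3.01], [-1.01, 2.22], [0.06, 2.58], [-1.02, 4.17], [0.09, 2.62], [-3.14, 3.14]. Speed limits (rad/s): [2.57, 2.57, 3.14, 3.14, 3.14, 3.14].

## Interface

Orientations are given as a rotation vector (axis times angle).
In Python, from station import get_obs, optics, ctrl gives the robot as it stands.
- The arm moves only by the shell command python3 -m pendant 'ROWS' [FORCE]. ROWS is JSON, a list of rows, each a list of 3 entries, a list of its own where there are three numbers: the shift along the tool's x, y, z in mm, then the turn, a rotation vector about the tool's x, y, z in rad, then the opening, from 0 (shut) to 1 (fully open). A call has 1 to 12 rows; each row shifts and turns the commanded pose from where the row before left it, along the tool's axes as they then stand; what a row does not reach is not made up. A row lasts 1/12 s, in which the tool goes at most 41.7 mm and 7.16 degrees, less where a joint would pass 70% of its speed; a pose out of reach is approached as far as the arm can. A call is refused whole if a number of a shift passes 41.7 or a number of a turn 0.125, either way. A call with a gripper value outside its range is refused whole. The fingers move at their own pace and stop on an object; FORCE is the grip in N (left out, the last holds). Time passes only in rows, so rows that do not move let the fingers close. It gives the time, the measured TCP pose, the force, the opening and the grip force at its end, in the units of the state.
- get_obs(): the state, without advancing time (a new reading comes with each control period).
- optics.get_image(name): name is "scene" or "top"; returns the picture (480x640x3 uint8, red, green, blue); there is no depth.
- optics.camera_model(name): a dict with "fx", "fy", "cx", "cy" (pixels), "cam_to_world" (4x4, takes a point from camera to world coordinates). Camera axes: x right, y up, looking along -z (the intrinsics and any distortion apply to the point x, -y, -z); pixel columns grow to the right and rows downward; lengths in m; the calibration is good to about 2 mm. A picture is of the moment at which its call begins. camera_model takes no time and is no camera call.
- ctrl.finish_job(): hands the job in; it is judged then, once.
The state is a dict: "t": time; "q": joint angles; "dq": joint speeds; "effort": joint torques, N m; "tool_pos": TCP position; "tool_rot": TCP orientation; "contact_force": force on the tool from outside, world axes, zero at the start; "wrist_torque": the same for the moment, N m; "opening": finger opening in m; "grip_force": force on a finger pad.
Only numpy, scipy, OpenCV 4.12 (cv2) and the standard library are available. Lean on these libraries where they do the work, as an engineer would, in place of code of your own. Each camera call takes 0.05 s, during which the arm holds its last target. There are 200 camera calls.

## Task

Make up the two service kits from the stock on the marble slab: the champagne stopper with the brass wings and the black-topped cork go in the blue tray, and the amber glass stopper, the pewter collar and the red-topped cork go in the green tray. Give each thing a compartment to itself, standing upright just as it stands now, never topple the glass stopper, and leave the plain cork and the corkscrew standing where they are.

Things in the scene. Friction and masses are not known exactly. Their poses are not given: they have to be found in the camera images.
- cork_red: oak cork with a red top (upper 12 mm), standing on end on the marble slab (top 12 mm above the counter), 30 mm across, 48 mm tall, 20 g; origin at the centre of its underside, z up
- cork_black: oak cork with a black top (upper 12 mm), standing on end on the marble slab (top 12 mm above the counter), 30 mm across, 48 mm tall, 20 g; origin at the centre of its underside, z up
- cork_plain: oak cork without a coloured top, standing on end on the marble slab (top 12 mm above the counter), 30 mm across, 48 mm tall, 20 g; origin at the centre of its underside, z up; stays in the stock
- champagne_stopper: champagne stopper: steel barrel 36 mm across and 52 mm tall with a rounded shoulder above 40 mm, standing on the slab, 90 g; two brass wings folded down on its +x and -x sides (50 mm over the wings, 18 mm wide), so the bare barrel is gripped along its y axis; origin at the centre of its underside, z up; yaw within 0.6 rad of the world axes
- collar: dark grey pewter wine collar: a plain ring 44 mm outside, 32 mm inside, 28 mm tall, 80 g, standing on the slab; origin at the centre of its underside, z up
- glass_stopper: amber glass decanter stopper, standing on its round head on the slab, stem up: head 50 mm across up to 14 mm high, narrowing to a straight stem 24 mm across from 22 mm up to the top at 60 mm; 120 g; origin at the centre of its underside (under the head), z up
- blue_tray: blue tray, fixed to the counter, 152 x 84 mm, floor 4 mm thick, outer walls and dividers 4 mm thick and 10 mm high, two compartments in a row along its x axis, each 70 x 76 mm inside, centred at x = -37 and +37 mm, y = 0; origin at the centre of its underside, on the counter (z = 0); its yaw varies within 0.35 rad
- green_tray: green tray, fixed to the counter, 226 x 84 mm, floor 4 mm thick, outer walls and dividers 4 mm thick and 10 mm high, three compartments in a row along its x axis, each 70 x 76 mm inside, centred at x = -74, 0 and +74 mm, y = 0; origin at the centre of its underside, on the counter (z = 0); its yaw varies within 0.35 rad
- corkscrew: chrome lever corkscrew, loose, 0.9 kg, 211 mm tall on a base 80 mm across, its two levers hanging to its +y and -y sides (about 100 mm over all), standing on the slab behind the stock as seen from the robot; origin at the centre of its underside; stays where it is
There are look-alikes about, which are no part of the job. Leave any purple or turquoise look-alike of the cork_red alone. Leave any turquoise look-alike of the champagne_stopper alone.

How it is judged:
At the end, for the whole second after the job is handed in: Each kit's things in its tray, one per compartment (within 24 mm of its centre in tray x and y), standing on the floor (underside below 9 mm), upright as at the start within 0.15 rad, released and at rest; plain cork and corkscrew upright within 25 mm of where they stood ((((x of champagne_stopper in the frame of blue_tray between -0.061 and -0.013 m and y of champagne_stopper in the frame of blue_tray between -0.024 and 0.024 m) and (x of cork_black in the frame of blue_tray between 0.013 and 0.061 m and y of cork_black in the frame of blue_tray between -0.024 and 0.024 m)) or ((x of cork_black in the frame of blue_tray between -0.061 and -0.013 m and y of cork_black in the frame of blue_tray between -0.024 and 0.024 m) and (x of champagne_stopper in the frame of blue_tray between 0.013 and 0.061 m and y of champagne_stopper in the frame of blue_tray between -0.024 and 0.024 m))) and (((x of glass_stopper in the frame of green_tray between -0.098 and -0.05 m and y of glass_stopper in the frame of green_tray between -0.024 and 0.024 m) and (x of collar in the frame of green_tray between -0.024 and 0.024 m and y of collar in the frame of green_tray between -0.024 and 0.024 m) and (x of cork_red in the frame of green_tray between 0.05 and 0.098 m and y of cork_red in the frame of green_tray between -0.024 and 0.024 m)) or ((x of glass_stopper in the frame of green_tray between -0.098 and -0.05 m and y of glass_stopper in the frame of green_tray between -0.024 and 0.024 m) and (x of cork_red in the frame of green_tray between -0.024 and 0.024 m and y of cork_red in the frame of green_tray between -0.024 and 0.024 m) and (x of collar in the frame of green_tray between 0.05 and 0.098 m and y of collar in the frame of green_tray between -0.024 and 0.024 m)) or ((x of collar in the frame of green_tray between -0.098 and -0.05 m and y of collar in the frame of green_tray between -0.024 and 0.024 m) and (x of glass_stopper in the frame of green_tray between -0.024 and 0.024 m and y of glass_stopper in the frame of green_tray between -0.024 and 0.024 m) and (x of cork_red in the frame of green_tray between 0.05 and 0.098 m and y of cork_red in the frame of green_tray between -0.024 and 0.024 m)) or ((x of collar in the frame of green_tray between -0.098 and -0.05 m and y of collar in the frame of green_tray between -0.024 and 0.024 m) and (x of cork_red in the frame of green_tray between -0.024 and 0.024 m and y of cork_red in the frame of green_tray between -0.024 and 0.024 m) and (x of glass_stopper in the frame of green_tray between 0.05 and 0.098 m and y of glass_stopper in the frame of green_tray between -0.024 and 0.024 m)) or ((x of cork_red in the frame of green_tray between -0.098 and -0.05 m and y of cork_red in the frame of green_tray between -0.024 and 0.024 m) and (x of glass_stopper in the frame of green_tray between -0.024 and 0.024 m and y of glass_stopper in the frame of green_tray between -0.024 and 0.024 m) and (x of collar in the frame of green_tray between 0.05 and 0.098 m and y of collar in the frame of green_tray between -0.024 and 0.024 m)) or ((x of cork_red in the frame of green_tray between -0.098 and -0.05 m and y of cork_red in the frame of green_tray between -0.024 and 0.024 m) and (x of collar in the frame of green_tray between -0.024 and 0.024 m and y of collar in the frame of green_tray between -0.024 and 0.024 m) and (x of glass_stopper in the frame of green_tray between 0.05 and 0.098 m and y of glass_stopper in the frame of green_tray between -0.024 and 0.024 m))) and angle between each of champagne_stopper, cork_black, glass_stopper, collar, cork_red, cork_plain, corkscrew's own z axis and vertical below 0.15 rad and height (world z) of each of champagne_stopper, cork_black, glass_stopper, collar, cork_red below 0.009 m and linear speed of each of champagne_stopper, cork_black, glass_stopper, collar, cork_red below 0.02 m/s and contact force between each of champagne_stopper, cork_black, glass_stopper, collar, cork_red and the fingers below 0.2 N and distance of each of cork_plain, corkscrew from where it was at the start of the episode below 0.025 m); the robot touches nothing.
It fails at once if the corkscrew is shoved more than 25 mm or tipped (distance of corkscrew from where it was at the start of the episode above 0.025 m or angle between corkscrew's own z axis and vertical above 0.3 rad).
It fails at once if the plain cork is taken away or knocked over (distance of cork_plain from where it was at the start of the episode above 0.025 m or angle between cork_plain's own z axis and vertical above 0.5 rad).
It fails at once if the glass stopper topples (angle between glass_stopper's own z axis and vertical above 0.7 rad).
It also fails if it takes over 144 s, if anything falls off the work surface, if the arm or the gripper's body presses on something with over 40 N, if the wrist force passes 120 N, or if a joint passes its speed limit or range.

## Working session

There is one attempt and no reset: what is moved stays moved. The work goes in short steps, Python scripts to look and compute and a shell command to move; the robot and the scene stay as the last step left them, time stands still between calls to the robot, and variables do not carry over. Pictures are saved under pics/ and viewed, at most 14 in all, crops included, and the job is handed in when it is done.

```bash
mkdir -p pics; ls
python3 - <<'E'
from station import get_obs, optics
import cv2,numpy as np
np.set_printoptions(precision=4,suppress=True)
for n in("scene","top"):
    im=optics.get_image(n); cv2.imwrite(f"pics/{n}0.png",im[:,:,::-1]); print(n,optics.camera_model(n))
o=get_obs();print(o)
E
```

```text
pics
scene {'fx': 439.11257533127684, 'fy': 439.11257533127684, 'cx': 316.9372659120393, 'cy': 248.06192934689463, 'cam_to_world': array([[ 0.8239, -0.4208,  0.3795,  0.8469],
       [ 0.5665,  0.6276, -0.5341, -0.4229],
       [-0.0135,  0.6551,  0.7555,  0.6174],
       [ 0.    ,  0.    ,  0.    ,  1.    ]])}
top {'fx': 514.9748925332915, 'fy': 514.9748925332915, 'cx': 320.6661002320089, 'cy': 240.1695229238517, 'cam_to_world': array([[ 0.0046,  0.9962, -0.0866,  0.4972],
       [-0.9999,  0.0056,  0.0106, -0.0056],
       [ 0.011 ,  0.0866,  0.9962,  0.8552],
       [ 0.    ,  0.    ,  0.    ,  1.    ]])}
{'t': 0.1, 'q': array([-1.361 ,  0.0533,  1.6142,  0.    ,  1.476 , -0.119 ]), 'dq': array([ 0.0007, -0.0001, -0.0038,  0.0002, -0.0028, -0.0004]), 'effort': array([  0.0007, -39.4905, -37.1363,  -0.0001,   0.0039,   0.    ]), 'tool_pos': array([ 0.2017, -0.591 ,  0.2302]), 'tool_rot': array([-3.0974, -0.5138,  0.0001]), 'contact_force': array([0.2897, 0.3964, 0.1117]), 'wrist_torque': array([ 0.0148,  0.0141, -0.0236]), 'grip_force': 0.0, 'opening': 0.08545724761814899}
```

View pics/top0.png

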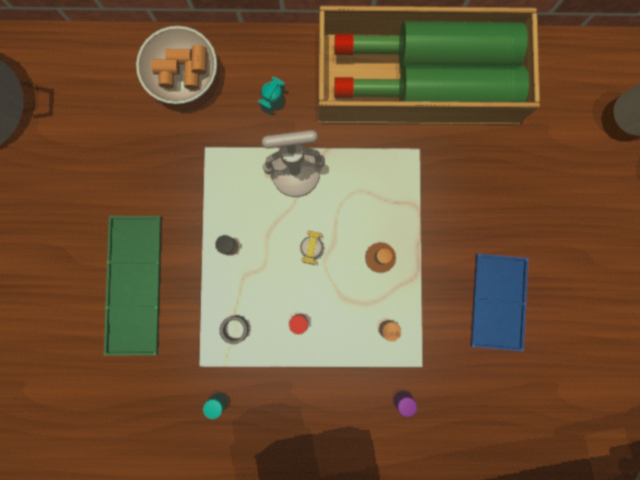

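View pics/scene0.png

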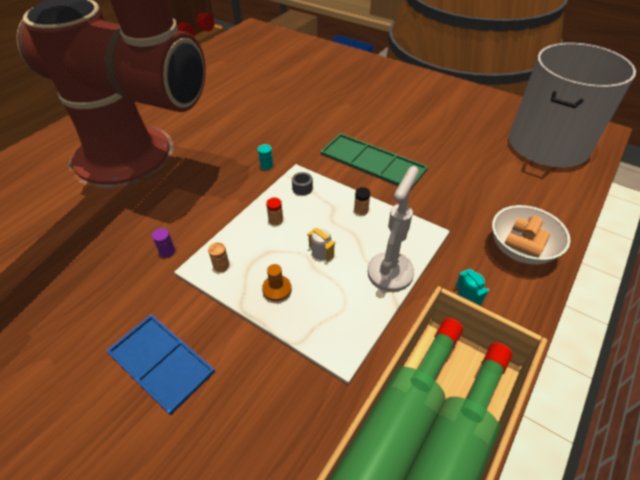

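The top view shows these, as (column, row):

- **Stock:** red cork (299,324), black cork (227,245), plain cork (391,331), champagne stopper with brass wings (312,247), glass stopper (381,257), collar (235,329).
- **Trays and corkscrew:** green tray (132,285), blue tray (500,302), corkscrew (295,170).
- **Could be mistaken for my targets:** turquoise cork (213,409), purple cork (407,407) and the red bottle caps (344,44) and (344,87) for the red cork. The turquoise stopper (271,94) could pass for the champagne stopper, and the plain cork (391,331) for the glass stem.

I choose red at 299,324 and brass-winged at 312,247.

```bash
cat > h.py <<'E'
import numpy as np,cv2
from station import get_obs, optics
np.set_printoptions(precision=4,suppress=True)
def ray(n,u,v):
    m=optics.camera_model(n);T=m['cam_to_world']
    d=np.array([(u-m['cx'])/m['fx'],-(v-m['cy'])/m['fy'],-1.])
    return T[:3,3],T[:3,:3]@d
def pt(n,u,v,z):
    o,d=ray(n,u,v);return o+d*(z-o[2])/d[2]
def proj(n,p):
    m=optics.camera_model(n);T=m['cam_to_world'];c=T[:3,:3].T@(np.array(p)-T[:3,3])
    return m['cx']+m['fx']*c[0]/-c[2],m['cy']+m['fy']*c[1]/c[2]
def blob(im,box,lo,hi):
    u0,v0,u1,v1=box;h=cv2.cvtColor(im[v0:v1,u0:u1],cv2.COLOR_RGB2HSV)
    m=cv2.inRange(h,np.array(lo),np.array(hi))
    cs=cv2.findContours(m,cv2.RETR_EXTERNAL,cv2.CHAIN_APPROX_NONE)[0]
    return max(cs,key=cv2.contourArea)+[u0,v0]
def to_world(c,n,z): return np.array([pt(n,u,v,z)[:2] for u,v in c.reshape(-1,2)])
E
python3 - <<'E'
from h import *
im=optics.get_image("top")
def circ(nm,box,lo,hi,z):
    w=to_world(blob(im,box,lo,hi),"top",z).astype(np.float32)
    c,r=cv2.minEnclosingCircle(w);a=cv2.minAreaRect(w*1000)
    print(nm,'circ',np.array(c),'d',round(2*r,4),'rect',np.round(a[0],1),np.round(a[1],1),round(a[2],1),'scene px',np.round(proj("scene",(*a[0][:1],0,0)) if 0 else proj("scene",(a[0][0]/1e3,a[0][1]/1e3,z))))
circ('red',(280,305,320,345),(0,150,60),(8,255,255),.06)
circ('black',(205,225,250,265),(0,0,0),(180,255,75),.06)
circ('plain',(370,312,412,350),(3,90,60),(25,255,255),.06)
circ('glasshead',(355,235,405,280),(3,120,30),(25,255,255),.026)
circ('collar',(212,308,258,350),(0,0,0),(180,255,110),.04)
circ('wings',(290,222,335,272),(18,110,80),(35,255,255),.05)
circ('champ',(290,222,335,272),(0,0,0),(180,255,185),.05)
circ('green',(95,205,170,365),(50,80,30),(90,255,255),.01)
circ('blue',(465,245,535,358),(100,100,30),(125,255,255),.01)
circ('slab',(190,135,435,380),(0,0,170),(100,80,255),.012)
s=optics.get_image("scene")
a=cv2.resize(im[215:360,195:415],(800,527),interpolation=cv2.INTER_CUBIC)
cv2.imwrite("pics/crop.png",a[:,:,::-1])
E
```

```text
red circ [0.4377 0.02  ] d 0.0274 rect [437.7  20. ] [27.2 24.4] 0.4 scene px [274. 202.]
black circ [0.5635 0.1385] d 0.0189 rect [564.7 140. ] [ 8.4 18.5] 49.8 scene px [367. 191.]
plain circ [ 0.4276 -0.1207] d 0.032 rect [ 428.1 -121.6] [29.7 28.1] 26.5 scene px [218. 248.]
glasshead circ [ 0.5426 -0.1106] d 0.0474 rect [ 542.7 -110.3] [45.2 45.4] 0.3 scene px [277. 286.]
collar circ [0.4257 0.1236] d 0.0346 rect [422.3 128.9] [34.1 17.3] 32.5 scene px [302. 176.]
wings circ [0.5565 0.0009] d 0.0514 rect [556.3   0.6] [20.9 49. ] 79.0 scene px [322. 239.]
champ circ [ 0.555  -0.0011] d 0.0558 rect [554.1   0.1] [51.8 39.2] 0.3 scene px [320. 238.]
green circ [0.4963 0.2918] d 0.2366 rect [496.1 291.6] [222.4  84.3] 0.3 scene px [373. 159.]
blue circ [ 0.4713 -0.3081] d 0.169 rect [ 471.4 -307.8] [ 84.1 149.6] 85.1 scene px [161. 359.]
slab circ [0.5461 0.0002] d 0.5013 rect [546.4   0.7] [357.7 356.2] 90.0 scene px [317. 250.]
```

View pics/crop.png

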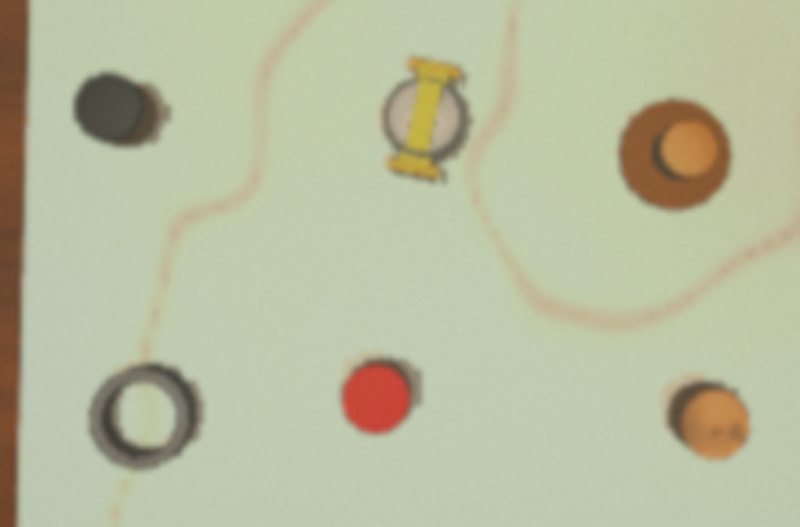

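The crop confirms the choice: red top at (376,397), brass-winged steel stopper at (425,119), amber stem on its brown head at (688,149), collar at (143,416), black cork at (109,106) and plain cork at (712,415).

I'll refine these centres and locate the corkscrew. I'll also start the first move: rise and square the tool to the world axes.

```bash
python3 - <<'E'
from h import *
f=lambda u,v,z:pt("top",195+u/3.636-.3,215+v/3.636-.3,z)
for n,u,v,z in [('black',109,106,.06),('collar',143,416,.04),('champ',425,119,.05),('red',376,397,.06),('stem',688,149,.072),('head',675,154,.026)]:
    p=f(u,v,z);print(n,p,np.round(proj("scene",p)))
print('corkscrew',pt("top",296,177,.02),pt("scene",390,272,.02), 'handle',pt("top",290,138,.21))
E
python3 -m pendant '[[[0,0,0],[0,0,0.11],1],[[0,0,0],[0,0,0.11],1],[[0,0,0],[0,0,0.11],1],[[0,0,0],[0,0,0],1],[[0,0,0],[0,0,0],1]]' 40
```

```text
black [0.5598 0.1343 0.06  ] [363. 192.]
collar [0.4279 0.1205 0.04  ] [302. 179.]
champ [0.5558 0.     0.05  ] [321. 239.]
red [0.4378 0.0198 0.06  ] [274. 202.]
stem [ 0.5421 -0.1105  0.072 ] [275. 269.]
head [ 0.5425 -0.1109  0.026 ] [277. 286.]
corkscrew [0.6739 0.0266 0.02  ] [0.6816 0.0245 0.02  ] handle [0.6843 0.0274 0.21  ]
t: 0.62
tool_pos: [0.2018, -0.5914, 0.231]
tool_rot: [-3.141, -0.003, 0.0]
contact_force: [-0.5, 0.2, 0.8]
opening: 0.0849
grip_force: 0.0
```

```bash
python3 -m pendant '[[[9,-15,0],[0,0,0],1],[[17,-29,0],[0,0,0],1],[[17,-29,0],[0,0,0],1],[[17,-29,0],[0,0,0],1],[[17,-29,0],[0,0,0],1],[[17,-29,0],[0,0,0],1],[[17,-29,0],[0,0,0],1],[[17,-29,0],[0,0,0],1],[[17,-29,0],[0,0,0],1],[[17,-29,0],[0,0,0],1],[[17,-29,0],[0,0,0],1],[[17,-29,0],[0,0,0],1]]' | head -2; python3 -m pendant '[[[17,-29,0],[0,0,0],1],[[17,-29,0],[0,0,0],1],[[17,-29,0],[0,0,0],1],[[17,-29,0],[0,0,0],1],[[17,-29,0],[0,0,0],1],[[17,-29,0],[0,0,0],1],[[17,-29,0],[0,0,0],1],[[17,-29,0],[0,0,0],1],[[9,-15,0],[0,0,0],1],[[0,0,0],[0,0,0.095],1],[[0,0,0],[0,0,0.095],1],[[0,0,0],[0,0,0],1]]'
```

```text
t: 1.62
tool_pos: [0.3987, -0.2562, 0.2315]
t: 2.62
tool_pos: [0.5436, -0.0103, 0.2311]
tool_rot: [-3.128, 0.297, 0.001]
contact_force: [0.6, 0.1, 0.5]
opening: 0.0857
grip_force: 0.0
```

```bash
python3 -m pendant '[[[10,-12,10],[0,0,0],1],[[0,0,30],[0,0,0],1],[[0,0,30],[0,0,0],1],[[0,0,30],[0,0,0],1],[[0,0,30],[0,0,0],1],[[0,0,30],[0,0,0],1],[[0,0,20],[0,0,0],1],[[0,0,15],[0,0,0],1],[[0,0,12],[0,0,0],1],[[0,0,0],[0,0,0],1],[[0,0,0],[0,0,0],1]]' ; python3 -m pendant '[[[0,0,0],[0,0,0],0.4],[[0,0,0],[0,0,0],0.3],[[0,0,0],[0,0,0],0.2],[[0,0,0],[0,0,0],0.1],[[0,0,0],[0,0,0],0],[[0,0,0],[0,0,0],0],[[0,0,0],[0,0,0],0],[[0,0,0],[0,0,0],0]]' 40
```

```text
t: 3.53
tool_pos: [0.5554, -0.0012, 0.0241]
tool_rot: [-3.127, 0.298, 0.001]
contact_force: [0.3, -0.6, 0.1]
opening: 0.0856
grip_force: 0.0
t: 4.2
tool_pos: [0.5566, -0.0012, 0.0256]
tool_rot: [3.127, -0.3, 0.003]
contact_force: [0.3, -0.8, 5.2]
opening: 0.0346
grip_force: 40.4
```

```bash
python3 -m pendant '[[[0,0,-10],[0,0,0],0],[[0,0,-25],[0,0,0],0],[[0,0,-30],[0,0,0],0],[[0,0,-30],[0,0,0],0],[[0,0,-15],[0,0,0],0],[[1,13,0],[0,0,0],0],[[1,30,0],[0,0,0],0],[[1,30,0],[0,0,0],0],[[1,30,0],[0,0,0],0],[[1,30,0],[0,0,0],0],[[1,30,0],[0,0,0],0],[[1,30,0],[0,0,0],0]]' ; python3 -m pendant '[[[1,30,0],[0,0,0],0],[[1,30,0],[0,0,0],0],[[1,30,0],[0,0,0],0],[[1,20,0],[0,0,0],0],[[0,10,0],[0,0,0],0],[[0,0,0],[0,0,0],0],[[0,0,0],[0,0,0],0]]'
```

```text
t: 5.2
tool_pos: [0.5239, -0.1934, 0.1324]
tool_rot: [-3.126, 0.3, 0.005]
contact_force: [1.0, -0.7, -1.9]
opening: 0.0346
grip_force: 40.1
t: 5.78
tool_pos: [0.5061, -0.31, 0.1331]
tool_rot: [-3.125, 0.301, 0.003]
contact_force: [-0.5, 0.4, -1.5]
opening: 0.0349
grip_force: 40.1
```

```bash
python3 -m pendant '[[[1,0,15],[0,0,0],0],[[0,0,30],[0,0,0],0],[[0,0,30],[0,0,0],0],[[0,0,20],[0,0,0],0],[[0,0,10],[0,0,0],0],[[0,0,6],[0,0,0],0],[[0,0,3],[0,0,0],0],[[0,0,0],[0,0,0],0],[[0,0,0],[0,0,0],0]]' ; python3 -m pendant '[[[0,0,0.5],[0,0,0],0.5],[[0,0,0],[0,0,0],0.6],[[0,0,0],[0,0,0],0.7],[[0,0,0],[0,0,0],0.7],[[0,0,-10],[0,0,0],0.7],[[0,0,-20],[0,0,0],0.7],[[0,0,-30],[0,0,0],1],[[0,0,-30],[0,0,0],1],[[0,0,-25],[0,0,0],1],[[0,0,0],[0,0,0],1]]'
```

```text
t: 6.53
tool_pos: [0.509, -0.3111, 0.0219]
tool_rot: [3.126, -0.299, 0.003]
contact_force: [0.3, 0.1, -0.6]
opening: 0.0346
grip_force: 40.1
t: 7.37
tool_pos: [0.5112, -0.3132, 0.1431]
tool_rot: [3.12, -0.299, 0.016]
contact_force: [0.7, -0.5, 1.2]
opening: 0.0855
grip_force: 0.0
```

```bash
python3 -m pendant '[[[0,0,0],[0,0,-0.095],1],[[0,0,0],[0,0,-0.095],1],[[2,-17,0],[0,0,0],1],[[3,-30,0],[0,0,0],1],[[3,-30,0],[0,0,0],1],[[3,-30,0],[0,0,0],1],[[3,-30,0],[0,0,0],1],[[3,-30,0],[0,0,0],1],[[3,-30,0],[0,0,0],1],[[3,-30,0],[0,0,0],1],[[3,-30,0],[0,0,0],1],[[3,-30,0],[0,0,0],1]]' |head -2; python3 -m pendant '[[[3,-30,0],[0,0,0],1],[[3,-30,0],[0,0,0],1],[[3,-30,0],[0,0,0],1],[[3,-30,0],[0,0,0],1],[[3,-25,0],[0,0,0],1],[[2,-15,0],[0,0,0],1],[[0,0,0],[0,0,0],1],[[0,0,0],[0,0,0],1]]'
python3 - <<'E'
from h import *
im=optics.get_image("top");s=optics.get_image("scene")
a=cv2.resize(im[240:360,450:550],(400,480),interpolation=2);b=cv2.resize(s[290:420,90:230],(400,371),interpolation=2)
c=np.zeros((480,800,3),np.uint8);c[:,:400]=a;c[:371,400:]=b
cv2.imwrite("pics/c1.png",c[:,:,::-1])
E
```

```text
t: 8.37
tool_pos: [0.5366, -0.0213, 0.1348]
t: 9.03
tool_pos: [0.5537, 0.1373, 0.1346]
tool_rot: [3.141, -0.0, -0.001]
contact_force: [0.5, -0.5, 0.4]
opening: 0.085
grip_force: 0.0
```

View pics/c1.png

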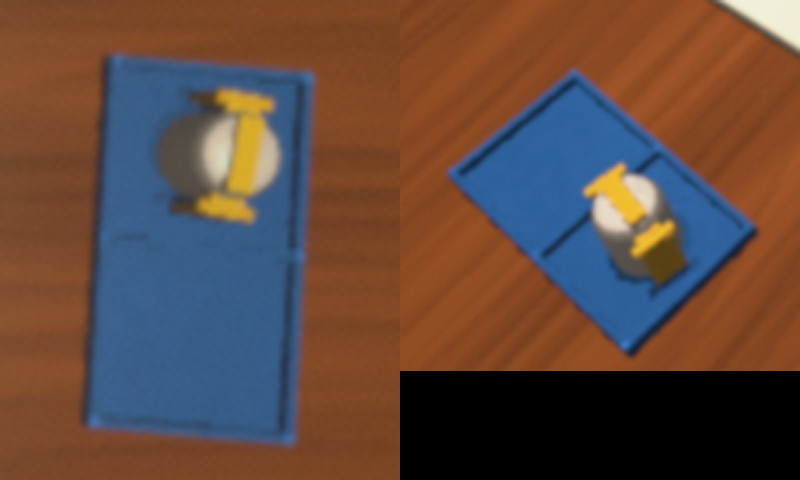

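The winged stopper stands upright in the far blue compartment, at about (240,155) in the left crop and (630,205) in the right one. Next is the black cork.

```bash
python3 -m pendant '[[[6,3,10],[0,0,0],1],[[0,0,30],[0,0,0],1],[[0,0,30],[0,0,0],1],[[0,0,20],[0,0,0],1],[[0,0,12],[0,0,0],1],[[0,0,8],[0,0,0],1],[[0,0,0],[0,0,0],1],[[0,0,0],[0,0,0],1]]' |sed -n 2p; python3 -m pendant '[[[0,0,0],[0,0,0],0.4],[[0,0,0],[0,0,0],0.3],[[0,0,0],[0,0,0],0.2],[[0,0,0],[0,0,0],0.1],[[0,0,0],[0,0,0],0],[[0,0,0],[0,0,0],0],[[0,0,0],[0,0,0],0],[[0,0,0],[0,0,0],0]]' 30
```

```text
tool_pos: [0.5611, 0.133, 0.0253]
t: 10.47
tool_pos: [0.5611, 0.1335, 0.0257]
tool_rot: [-3.141, 0.002, -0.002]
contact_force: [-0.6, -0.5, 5.3]
opening: 0.0293
grip_force: 29.8
```

```bash
python3 -m pendant '[[[0,0,-10],[0,0,0],0],[[0,0,-25],[0,0,0],0],[[0,0,-30],[0,0,0],0],[[0,0,-30],[0,0,0],0],[[0,0,-15],[0,0,0],0],[[-4,15,0],[0,0,0],0],[[-8,29,0],[0,0,0],0],[[-9,29,0],[0,0,0],0],[[-8,29,0],[0,0,0],0],[[-9,29,0],[0,0,0],0],[[-8,29,0],[0,0,0],0],[[-9,29,0],[0,0,0],0]]' |sed -n 2p; python3 -m pendant '[[[-8,29,0],[0,0,0],0],[[-9,29,0],[0,0,0],0],[[-8,29,0],[0,0,0],0],[[-9,29,0],[0,0,0],0],[[-8,29,0],[0,0,0],0],[[-9,29,0],[0,0,0],0],[[-8,29,0],[0,0,0],0],[[-8,29,0],[0,0,0],0],[[-5,17,0],[0,0,0],0],[[0,0,0],[0,0,0],0],[[0,0,0],[0,0,0],0]]'
```

```text
tool_pos: [0.5043, -0.0567, 0.1348]
t: 12.38
tool_pos: [0.4324, -0.3048, 0.1347]
tool_rot: [-3.141, 0.005, 0.001]
contact_force: [-0.4, 0.0, -0.2]
opening: 0.0293
grip_force: 29.8
```

```bash
python3 -m pendant '[[[1,0,15],[0,0,0],0],[[0,0,30],[0,0,0],0],[[0,0,30],[0,0,0],0],[[0,0,20],[0,0,0],0],[[0,0,10],[0,0,0],0],[[0,0,7],[0,0,0],0],[[0,0,4],[0,0,0],0],[[0,0,0],[0,0,0],0],[[0,0,0],[0,0,0],0]]'|sed -n 2,4p ; python3 -m pendant '[[[0,0,0],[0,0,0],0.5],[[0,0,0],[0,0,0],0.6],[[0,0,0],[0,0,0],0.7],[[0,0,0],[0,0,0],0.7],[[0,0,-10],[0,0,0],0.7],[[0,0,-20],[0,0,0],0.7],[[0,0,-30],[0,0,0],1],[[0,0,-30],[0,0,0],1],[[0,0,-25],[0,0,0],1],[[0,0,0],[0,0,0],1]]'
```

```text
tool_pos: [0.4348, -0.305, 0.0201]
tool_rot: [3.14, -0.001, 0.002]
contact_force: [0.5, 0.2, -0.2]
t: 13.97
tool_pos: [0.437, -0.3073, 0.1416]
tool_rot: [3.133, -0.002, 0.014]
contact_force: [0.6, -0.7, 1.3]
opening: 0.0852
grip_force: 0.0
```

```bash
python3 -m pendant '[[[7,-13,0],[0,0,0],1],[[13,-25,0],[0,0,0],1],[[13,-25,0],[0,0,0],1],[[13,-25,0],[0,0,0],1],[[13,-25,0],[0,0,0],1],[[13,-25,0],[0,0,0],1],[[13,-25,0],[0,0,0],1],[[13,-24,0],[0,0,0],1],[[8,-12,0],[0,0,0],1],[[0,0,0],[0,0,0],1],[[0,0,0],[0,0,0],1]]'
python3 - <<'E'
from h import *
im=optics.get_image("top");s=optics.get_image("scene")
a=cv2.resize(im[240:360,450:550],(400,480),interpolation=2);b=cv2.resize(s[180:420,90:350],(400,369),interpolation=2)
c=np.zeros((480,800,3),np.uint8);c[:,:400]=a;c[:369,400:]=b
cv2.imwrite("pics/c2.png",c[:,:,::-1])
E
```

```text
t: 14.88
tool_pos: [0.5401, -0.1052, 0.1338]
tool_rot: [3.141, 0.001, -0.001]
contact_force: [-0.3, 0.4, 0.2]
opening: 0.0852
grip_force: 0.0
```

View pics/c2.png

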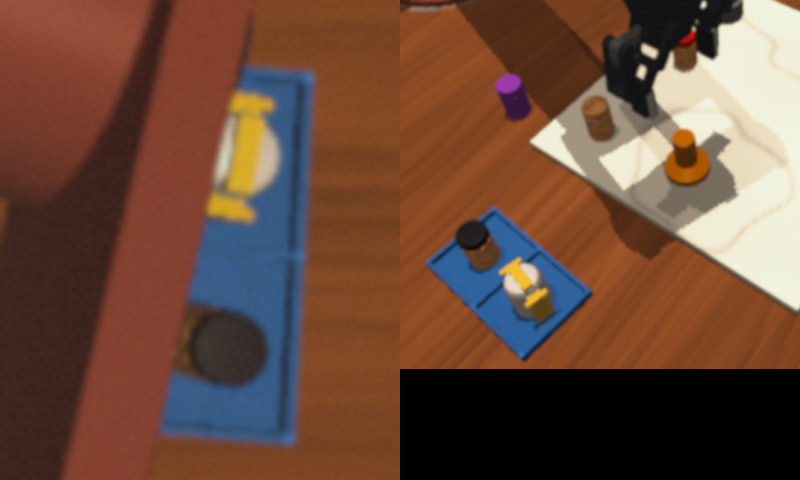

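Both blue-tray things stand upright, the black cork at (228,345) and the winged stopper at (245,155) in the left crop. Next is the glass stopper, its stem at (685,148) in the right crop.

```bash
python3 -m pendant '[[[2,5,10],[0,0,0],1],[[0,0,25],[0,0,0],1],[[0,0,25],[0,0,0],1],[[0,0,20],[0,0,0],1],[[0,0,10],[0,0,0],1],[[0,0,5],[0,0,0],1],[[0,0,0],[0,0,0],1],[[0,0,0],[0,0,0],1]]' |sed -n 2,4p; python3 -m pendant '[[[0,0,0],[0,0,0],0.4],[[0,0,0],[0,0,0],0.32],[[0,0,0],[0,0,0],0.28],[[0,0,0],[0,0,0],0.24],[[0,0,0],[0,0,0],0.2],[[0,0,0],[0,0,0],0.1],[[0,0,0],[0,0,0],0],[[0,0,0],[0,0,0],0],[[0,0,0],[0,0,0],0],[[0,0,0],[0,0,0],0]]' 40
```

```text
tool_pos: [0.5427, -0.1113, 0.0395]
tool_rot: [3.141, -0.003, 0.002]
contact_force: [-0.8, -0.5, -0.1]
t: 16.48
tool_pos: [0.5426, -0.1107, 0.0394]
tool_rot: [3.141, -0.002, 0.001]
contact_force: [0.3, 0.1, 4.7]
opening: 0.0228
grip_force: 39.8
```

```bash
python3 -m pendant '[[[0,0,-8],[0,0,0],0],[[0,0,-22],[0,0,0],0],[[0,0,-30],[0,0,0],0],[[0,0,-30],[0,0,0],0],[[0,0,-15],[0,0,0],0],[[-1,-10,0],[0,0,0],0],[[-3,-20,0],[0,0,0],0],[[-3,-25,0],[0,0,0],0],[[-3,-25,0],[0,0,0],0],[[-3,-25,0],[0,0,0],0],[[-3,-25,0],[0,0,0],0],[[-3,-25,0],[0,0,0],0]]' |sed -n 2p; python3 -m pendant '[[[-3,-25,0],[0,0,0],0],[[-3,-25,0],[0,0,0],0],[[-3,-25,0],[0,0,0],0],[[-3,-25,0],[0,0,0],0],[[-3,-25,0],[0,0,0],0],[[-3,-25,0],[0,0,0],0],[[-3,-25,0],[0,0,0],0],[[-3,-25,0],[0,0,0],0],[[-3,-24,0],[0,0,0],0],[[-3,-15,0],[0,0,0],0],[[0,-7,0],[0,0,0],0],[[0,0,0],[0,0,0],0]]'; python3 -m pendant '[[[0,0,0],[0,0,0],0]]'
```

```text
tool_pos: [0.5213, 0.0461, 0.1413]
t: 18.48
tool_pos: [0.492, 0.2914, 0.1419]
tool_rot: [3.141, 0.002, -0.005]
contact_force: [-0.7, -0.3, -1.5]
opening: 0.0231
grip_force: 39.4
t: 18.57
tool_pos: [0.4928, 0.29, 0.1424]
tool_rot: [3.14, -0.001, -0.003]
contact_force: [0.1, -0.5, -0.8]
opening: 0.023
grip_force: 39.4
```

```bash
python3 -m pendant '[[[3,-1,12],[0,0,0],0],[[0,0,28],[0,0,0],0],[[0,0,28],[0,0,0],0],[[0,0,20],[0,0,0],0],[[0,0,12],[0,0,0],0],[[0,0,6],[0,0,0],0],[[0,0,3],[0,0,0],0],[[0,0,1],[0,0,0],0],[[0,0,0],[0,0,0],0],[[0,0,0],[0,0,0],0]]'
```

```text
t: 19.4
tool_pos: [0.4978, 0.2918, 0.0353]
tool_rot: [-3.141, 0.002, -0.004]
contact_force: [0.8, -0.3, -1.4]
opening: 0.0232
grip_force: 39.4
```

```bash
python3 -m pendant '[[[0,0,2],[0,0,0],0],[[0,0,1],[0,0,0],0],[[0,0,0],[0,0,0],0],[[0,0,0],[0,0,0],0]]';  python3 -m pendant '[[[0,0,0],[0,0,0],0.3],[[0,0,0],[0,0,0],0.4],[[0,0,0],[0,0,0],0.6],[[0,0,0],[0,0,0],0.7],[[0,0,0],[0,0,0],0.7],[[0,0,-10],[0,0,0],0.7],[[0,0,-20],[0,0,0],0.7],[[0,0,-30],[0,0,0],1],[[0,0,-30],[0,0,0],1],[[0,0,-15],[0,0,0],1],[[0,0,0],[0,0,0],1]]'
```

```text
t: 19.73
tool_pos: [0.4972, 0.2917, 0.0314]
tool_rot: [-3.141, 0.002, -0.002]
contact_force: [0.9, 0.2, 0.8]
opening: 0.0231
grip_force: 39.5
t: 20.65
tool_pos: [0.4997, 0.2928, 0.1422]
tool_rot: [-3.138, 0.002, -0.015]
contact_force: [0.8, 0.1, 0.2]
opening: 0.0857
grip_force: 0.0
```

```bash
python3 -m pendant '[[[-5,12,0],[0,0,0],1],[[-10,24,0],[0,0,0],1],[[-10,24,0],[0,0,0],1],[[-10,24,0],[0,0,0],1],[[-10,24,0],[0,0,0],1],[[-10,24,0],[0,0,0],1],[[-10,24,0],[0,0,0],1],[[-5,14,0],[0,0,0],1],[[0,0,0],[0,0,0],1],[[0,0,0],[0,0,0],1]]'
python3 - <<'E'
from h import *
im=optics.get_image("top");s=optics.get_image("scene")
a=cv2.resize(im[205:365,95:225],(390,480),interpolation=2);b=cv2.resize(s[120:260,240:460],(410,261),interpolation=2)
c=np.zeros((480,800,3),np.uint8);c[:,:390]=a;c[:261,390:]=b
cv2.imwrite("pics/c3.png",c[:,:,::-1])
E
```

```text
t: 21.48
tool_pos: [0.4252, 0.1208, 0.1343]
tool_rot: [3.142, -0.005, -0.003]
contact_force: [0.4, 0.7, 0.1]
opening: 0.0857
grip_force: 0.0
```

View pics/c3.png

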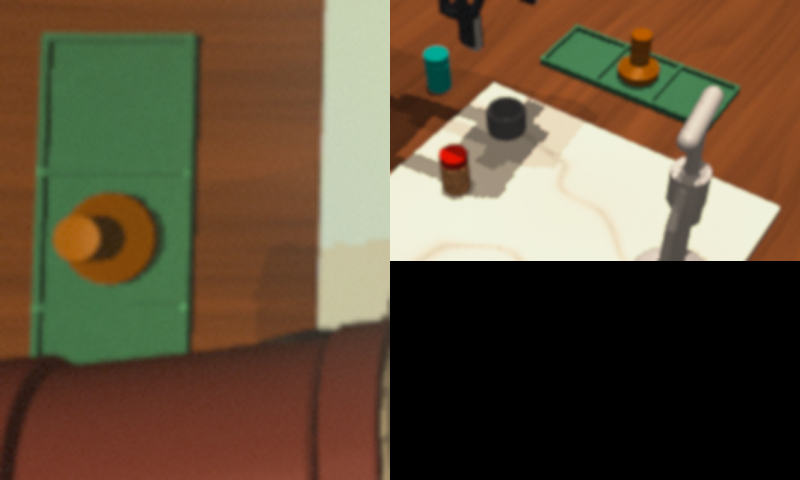

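The glass stopper stands upright in the middle green compartment, head at (112,238) in the left crop. The collar is still standing at (506,117) in the right crop, so I'll take it next.

```bash
python3 -m pendant '[[[3,0,10],[0,0,0],1],[[0,0,30],[0,0,0],1],[[0,0,30],[0,0,0],1],[[0,0,22],[0,0,0],1],[[0,0,13],[0,0,0],1],[[0,0,9],[0,0,0],1],[[0,0,0],[0,0,0],1],[[0,0,0],[0,0,0],1]]' |sed -n 2p; python3 -m pendant '[[[0,0,0],[0,0,0],0.5],[[0,0,0],[0,0,0],0.4],[[0,0,0],[0,0,0],0.3],[[0,0,0],[0,0,0],0.2],[[0,0,0],[0,0,0],0],[[0,0,0],[0,0,0],0],[[0,0,0],[0,0,0],0],[[0,0,0],[0,0,0],0]]' 40
```

```text
tool_pos: [0.4294, 0.1219, 0.0214]
t: 22.92
tool_pos: [0.4305, 0.1216, 0.0233]
tool_rot: [-3.141, 0.002, -0.003]
contact_force: [-1.1, 0.0, 5.7]
opening: 0.0427
grip_force: 40.3
```

```bash
python3 -m pendant '[[[0,0,-10],[0,0,0],0],[[0,0,-25],[0,0,0],0],[[0,0,-30],[0,0,0],0],[[0,0,-30],[0,0,0],0],[[0,0,-15],[0,0,0],0],[[-1,-12,0],[0,0,0],0],[[-2,-24,0],[0,0,0],0],[[-1,-24,0],[0,0,0],0],[[-1,-24,0],[0,0,0],0],[[-1,-24,0],[0,0,0],0],[[-1,-24,0],[0,0,0],0],[[-1,-22,0],[0,0,0],0]]' |sed -n 2p; python3 -m pendant '[[[0,-16,0],[0,0,0],0],[[0,0,0],[0,0,0],0],[[0,0,0],[0,0,0],0]]'
```

```text
tool_pos: [0.4212, 0.2767, 0.1323]
t: 24.17
tool_pos: [0.4213, 0.2917, 0.132]
tool_rot: [3.141, 0.001, -0.0]
contact_force: [0.7, 0.3, -0.6]
opening: 0.0425
grip_force: 41.0
```

```bash
python3 -m pendant '[[[1,0,15],[0,0,0],0],[[0,0,30],[0,0,0],0],[[0,0,30],[0,0,0],0],[[0,0,20],[0,0,0],0],[[0,0,10],[0,0,0],0],[[0,0,7],[0,0,0],0],[[0,0,3],[0,0,0],0],[[0,0,0],[0,0,0],0],[[0,0,0],[0,0,0],0]]'|sed -n 2,4p ; python3 -m pendant '[[[0,0,1],[0,0,0],0.6],[[0,0,0],[0,0,0],0.65],[[0,0,0],[0,0,0],0.75],[[0,0,0],[0,0,0],0.75],[[0,0,-10],[0,0,0],0.75],[[0,0,-20],[0,0,0],0.75],[[0,0,-30],[0,0,0],1],[[0,0,-30],[0,0,0],1],[[0,0,-25],[0,0,0],1],[[0,0,0],[0,0,0],1]]'
```

```text
tool_pos: [0.4238, 0.2918, 0.0182]
tool_rot: [-3.141, 0.002, -0.003]
contact_force: [0.0, 1.2, -0.4]
t: 25.75
tool_pos: [0.4263, 0.2934, 0.1385]
tool_rot: [-3.136, 0.002, -0.017]
contact_force: [1.0, -0.2, 1.6]
opening: 0.0853
grip_force: 0.0
```

```bash
python3 -m pendant '[[[1,12,0],[0,0,0],1],[[1,25,0],[0,0,0],1],[[1,25,0],[0,0,0],1],[[1,25,0],[0,0,0],1],[[1,25,0],[0,0,0],1],[[2,25,0],[0,0,0],1],[[2,25,0],[0,0,0],1],[[2,25,0],[0,0,0],1],[[2,25,0],[0,0,0],1],[[2,25,0],[0,0,0],1],[[0,25,0],[0,0,0],1],[[0,10,0],[0,0,0],1]]'|sed -n 2p; python3 -m pendant '[[[0,0,0],[0,0,0],1],[[0,0,0],[0,0,0],1]]'|sed -n 2p
python3 - <<'E'
from h import *
im=optics.get_image("top");s=optics.get_image("scene")
a=cv2.resize(im[205:365,95:225],(390,480),interpolation=2);b=cv2.resize(s[120:260,240:460],(410,261),interpolation=2)
c=np.zeros((480,800,3),np.uint8);c[:,:390]=a;c[:261,390:]=b
cv2.imwrite("pics/c4.png",c[:,:,::-1])
E
```

```text
tool_pos: [0.4361, 0.0169, 0.1295]
tool_pos: [0.4366, 0.0195, 0.13]
```

View pics/c4.png

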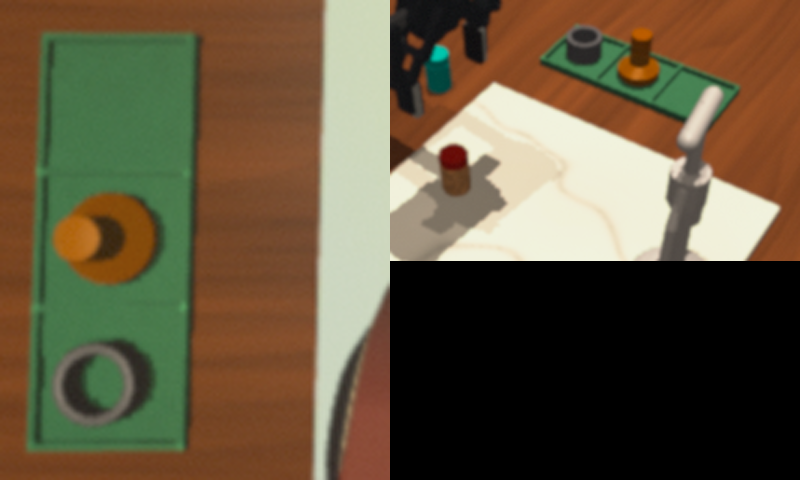

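The collar stands in the near green compartment at (95,383) and the glass stopper is still good at (112,238), both in the left crop. The red cork is still at (455,170) in the right crop, so it's next.

```bash
python3 -m pendant '[[[1,0,10],[0,0,0],1],[[0,0,30],[0,0,0],1],[[0,0,30],[0,0,0],1],[[0,0,17],[0,0,0],1],[[0,0,11],[0,0,0],1],[[0,0,7],[0,0,0],1],[[0,0,0],[0,0,0],1],[[0,0,0],[0,0,0],1]]' |sed -n 2p; python3 -m pendant '[[[0,0,0],[0,0,0],0.4],[[0,0,0],[0,0,0],0.3],[[0,0,0],[0,0,0],0.2],[[0,0,0],[0,0,0],0.1],[[0,0,0],[0,0,0],0],[[0,0,0],[0,0,0],0],[[0,0,0],[0,0,0],0],[[0,0,0],[0,0,0],0]]' 30
```

```text
tool_pos: [0.4389, 0.0197, 0.0263]
t: 28.35
tool_pos: [0.4389, 0.0193, 0.0265]
tool_rot: [3.141, -0.002, 0.002]
contact_force: [-0.6, -0.7, 4.7]
opening: 0.0292
grip_force: 29.8
```

```bash
python3 -m pendant '[[[0,0,-10],[0,0,0],0],[[0,0,-25],[0,0,0],0],[[0,0,-30],[0,0,0],0],[[0,0,-30],[0,0,0],0],[[0,0,-20],[0,0,0],0],[[5,-11,0],[0,0,0],0],[[12,-25,0],[0,0,0],0],[[12,-25,0],[0,0,0],0],[[12,-25,0],[0,0,0],0],[[12,-25,0],[0,0,0],0],[[12,-25,0],[0,0,0],0],[[12,-25,0],[0,0,0],0]]' |sed -n 2p; python3 -m pendant '[[[12,-25,0],[0,0,0],0],[[12,-25,0],[0,0,0],0],[[12,-25,0],[0,0,0],0],[[12,-25,0],[0,0,0],0],[[6,-12,0],[0,0,0],0],[[0,0,0],[0,0,0],0],[[0,0,0],[0,0,0],0]]'
```

```text
tool_pos: [0.5155, 0.1817, 0.1407]
t: 29.93
tool_pos: [0.5692, 0.2924, 0.1404]
tool_rot: [3.141, -0.0, -0.002]
contact_force: [-0.0, -0.9, -0.0]
opening: 0.0292
grip_force: 29.8
```

Now lower it 121 mm to TCP z of about 0.0185.

```bash
python3 -m pendant '[[[1,0,15],[0,0,0],0],[[0,0,30],[0,0,0],0],[[0,0,30],[0,0,0],0],[[0,0,25],[0,0,0],0],[[0,0,10],[0,0,0],0],[[0,0,8],[0,0,0],0],[[0,0,3],[0,0,0],0],[[0,0,0],[0,0,0],0],[[0,0,0],[0,0,0],0]]'|sed -n 2,4p ; python3 -m pendant '[[[0,0,0],[0,0,0],0.5],[[0,0,0],[0,0,0],0.6],[[0,0,0],[0,0,0],0.7],[[0,0,0],[0,0,0],0.7],[[0,0,-10],[0,0,0],0.7],[[0,0,-20],[0,0,0],0.7],[[0,0,-30],[0,0,0],1],[[0,0,-30],[0,0,0],1],[[0,0,-35],[0,0,0],1],[[0,0,0],[0,0,0],1]]'|sed -n 2p;  python3 -m pendant '[[[-10,10,0],[0,0,0],1],[[-17,25,0],[0,0,0],1],[[-17,25,0],[0,0,0],1],[[-17,25,0],[0,0,0],1],[[-17,25,0],[0,0,0],1],[[-17,25,0],[0,0,0],1],[[-17,25,0],[0,0,0],1],[[-17,25,0],[0,0,0],1],[[-17,25,0],[0,0,0],1],[[-10,25,0],[0,0,0],1],[[0,25,0],[0,0,0],1],[[0,0,0],[0,0,0],1]]'
python3 - <<'E'
from h import *
im=optics.get_image("top");s=optics.get_image("scene")
cv2.imwrite("pics/t5.png",im[:,:,::-1]);cv2.imwrite("pics/s5.png",s[:,:,::-1])
E
```

```text
tool_pos: [0.5718, 0.2926, 0.0215]
tool_rot: [-3.141, 0.002, -0.004]
contact_force: [-0.4, -0.2, 0.9]
tool_pos: [0.5752, 0.2941, 0.1552]
t: 32.52
tool_pos: [0.4142, 0.0297, 0.1456]
tool_rot: [3.14, -0.008, 0.003]
contact_force: [0.4, -0.6, -0.5]
opening: 0.0855
grip_force: 0.0
```

View pics/t5.png

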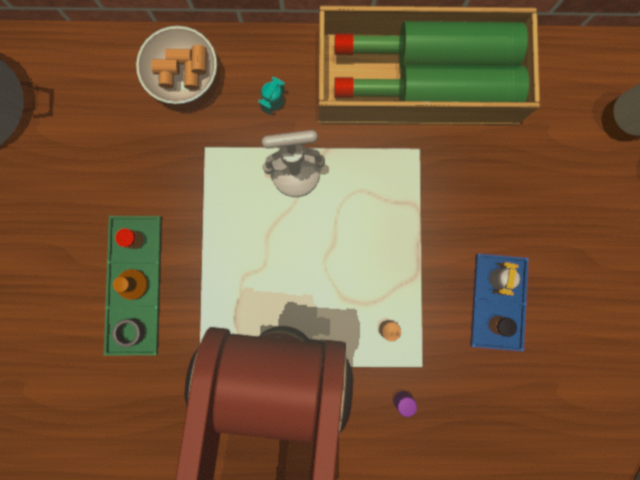

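View pics/s5.png

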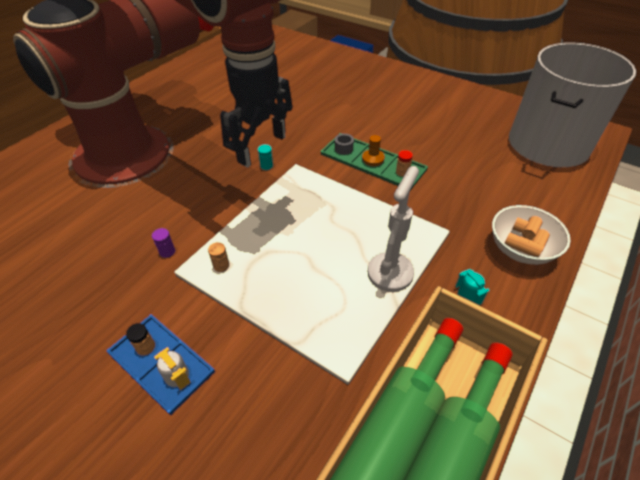

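Everything stands in place in the top view:

- **Green tray:** red cork (125,238), glass stopper (129,284), collar (127,333).
- **Blue tray:** winged stopper (508,279), black cork (506,326).
- **Left in the stock:** plain cork (391,331) and corkscrew (295,170), both unmoved.

I'll check the positions numerically once more, then hand in.

Run:
```python
from h import *
from station import ctrl
B=(471.4,-307.8,-4.9);G=(496.1,291.6,.3)
ok=True
for n,u,v,z,t,c in [('red',125,238,.052,G,74),('glass',128.5,284,.068-.05,G,0),('collar',127,333,.032,G,-74),('champ',508,279,.045,B,37),('black',506,326,.052,B,-37)]:
    p=pt("top",u,v,z)[:2]*1000-t[:2];a=np.deg2rad(t[2])
    q=np.array([p[0]*np.cos(a)+p[1]*np.sin(a)-c,-p[0]*np.sin(a)+p[1]*np.cos(a)]);print(n,q);ok&=abs(q).max()<16
if ok: print(ctrl.finish_job())
```

```text
red [-1.3276 -0.9344]
glass [1.2517 3.5882]
collar [-1.5948 -1.5165]
champ [-0.4334  1.3044]
black [0.4394 2.7618]
the job is handed in; nothing more can be done
None
```

I handed the job in at about 33 s of the 144 s: both kits are in their trays, each item upright within about 4 mm of its compartment centre by my last camera check, with the plain cork and corkscrew untouched (no verdict was returned).

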